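# Hold the swing arm level over its stand

### The arm

A 6-joint arm with a two-finger parallel gripper is mounted at the origin on a cart in front of the work surface, level with it; the furniture and walls round the work are solid. World frame = base frame: x ahead of the robot, y to its left, z up, the work surface at z = 0. Lengths are in mm, angles in rad, forces in N, time in s.
With the tool pointing down it reaches from about 350 to 875 mm from the base axis. Payload 4.2 kg.
Tool frame: the origin (TCP) lies on the mounting face of the last link; the fingertips stand 173 mm ahead of it and the grasp point (between the pads) lies 155 mm ahead of it; z points along the fingers, y is the line along which they close (so a half turn about z gives the same grasp; the last joint's range is limited). The gripper opens to 85 mm and grips with 20 to 120 N. Pads are 22 mm wide; open, the fingers measure 114 mm over their backs; the gripper's body (76 mm by 85 mm) begins 54 mm behind the grasp point. The pads swing forward as they close: fully open they stand 13 mm farther back than shut.
Start: joints at [-0.884, 0.385, 0.008, 0, -1.194, -0.259], TCP at [259.306, -568.648, 404.712] pointing down, gripper open.
Joint ranges: [-3.14, 3.14], [-1.21, 2.06], [-1.07, 1.41], [-3.16, 2.05], [-2.99, -0.16], [-3.1, 3.1]. Speed limits (rad/s): [2.79, 2.79, 3.14, 3.14, 3.14, 3.14].

### API

Orientations are given as a unit quaternion [x, y, z, w].
In Python, from bench import arm gives the robot as it stands.
- The arm moves only by the tool carry_out, never from a script. Its argument "rows" is a list of rows, each a list of 7 numbers: the shift along the tool's x, y, z as a fraction of full scale, then the turn, a rotation vector about the tool's x, y, z as a fraction of full scale, then the opening, from -1 (shut) to 1 (fully open). A call has 1 to 12 rows; each row is the pose to reach, as a shift and turn from the pose commanded when the call began, along the tool's axes at that moment, turning the shorter way round; what a row does not reach only later rows make up. Full scale, the value 1, is 20 cm for a shift and pi rad for a turn. A row lasts 1/8 s, in which the tool goes at most 62.5 mm and 10.7 degrees, less where a joint would pass 70% of its speed; a pose out of reach is approached as far as the arm can. A call with a number of a shift or a turn outside -1 to 1 is refused whole. A call with a gripper value outside its range is refused whole. The fingers move at their own pace and stop on an object; the grip force is fixed at half the most. Time passes only in rows, so rows that repeat a pose let the fingers close. It gives the time, the measured TCP pose, the force, the opening and the grip force at its end, in the units of the state.
- arm.read_state(): the state, without advancing time (a new reading comes with each control period).
- arm.get_image(name): name is "side" or "top"; returns (picture, depth): 420x560x3 uint8, red, green, blue; 420x560 float32, mm along the optical axis (not along the pixel's ray), 0 where there is no reading.
- arm.calibration(name): a dict with "mtx" (3x3 intrinsics, pixels), "cam_to_world" (4x4, takes a point from camera to world coordinates). Camera axes: x right, y up, looking along -z (the intrinsics and any distortion apply to the point x, -y, -z); pixel columns grow to the right and rows downward; lengths in mm; the calibration is good to about 2 mm. A picture is of the moment at which its call begins. calibration takes no time and is no camera call.
- arm.job_done(): hands the job in; it is judged then, once.
The state is a dict: "clock": time; "joints": joint angles; "joint_vel": joint speeds; "joint_efforts": joint torques, N m; "position": TCP position; "ee_rot": TCP orientation; "contact_force": force on the tool from outside, world axes, zero at the start; "wrist_torque": the same for the moment, N m; "gripper_width": finger opening in mm; "grasp_force": force on a finger pad.
Only numpy, scipy, OpenCV 4.12 (cv2) and the standard library are available. Lean on these libraries where they do the work, as an engineer would, in place of code of your own. Each camera call takes 0.05 s, during which the arm holds its last target. There are 200 camera calls.

### The job

I need to slip a washer onto the post of the pivot stand before its swing arm goes back on. Pick the arm up by its bar at its balance point, which is much nearer the heavy hub than the middle of the bar, so that it stays level all the way, and hold it still and level over the stand: hub hole centred above the post, bar in line above the fork, hub about 3 cm above the top of the post. Do not let the arm touch the stand, do not disturb the mug, glue stick and rubber stamp, and do not put the arm down: finish while still holding it there.

Things in the scene. Friction and masses are not known exactly. Their poses are not given: they have to be found in the camera images.
- swing_arm: Loose metal arm lying on the desk, about 0.45 kg, 314 mm long, 52 wide, 44 high: heavy steel hub (the end nearer the robot), straight aluminium bar 14 mm wide and 16 high from the hub to x = +203 mm, black knuckle and end plate (8 x 52 x 44) at x = +210 mm. It lies on hub and end plate. Origin: on its underside below the balance point; x along the bar away from the hub, z up.
- balance_point (a point): The arm's balance point, in the middle of the bar's width and height, 75 mm from the hub axis (50 mm from the hub's rim) and 26 mm above the underside; bar underside at 18, top at 34 mm, so it is clear of the desk. Grip the bar here across its 14 mm width, within 25 mm along the bar. Axes as the arm's.
- hub_mouth (a point): Centre of the hub's lower mouth, level with its underside; at (-75, 0, 0) mm in the arm's frame. The hub is a steel ring 50 mm across and 44 high with an upright 22 mm hole right through. Axes as the arm's.
- rest_spot (a point): Point in the middle of the bar's underside that lies in the stand's fork when the arm is fitted; at (85, 0, 18) mm in the arm's frame, 160 mm from the hub axis.
- stand: Pivot stand of dark steel, fixed to the desk: base plate 230 x 90 x 12 mm, post at the end nearer the robot, fork near the other. Origin: on the desk, 75 mm from the post axis towards the fork, straight below where the balance point of a rightly held arm is; x from post to fork, z up.
- post_top (a point): Centre of the top of the bare steel post, 80 mm above the desk, at (-75, 0, 80) mm in the stand's frame. The post is 16 mm across and rises from a collar 42 mm across, 28 mm high. Axes as the stand's.
- fork (a point): Middle of the fork's floor between its prongs, at (85, 0, 46) mm in the stand's frame, 160 mm from the post axis. The fork is a block 14 mm long and 36 wide; its two prongs, 22 mm apart, reach 60 mm above the desk.
- coffee_mug: Stoneware mug, 82 mm across, 94 mm high, handle to its -y; bystander, leave alone. Origin: under its middle.
- glue_stick: Standing glue stick, 27 mm across, 90 mm high; bystander, leave alone. Origin: centre of its underside.
- rubber_stamp: Wooden-handled rubber stamp, 28 x 64 mm, 69 mm high; bystander, leave alone. Origin: centre of its underside.

How it is judged:
By the outcome, as a careful person would: the job done as asked, in the order asked, and still so for the second after the job is handed in, while the arm keeps its last pose, push and grip.
It also fails if it takes over 42 s, if anything falls off the work surface, if the arm or the gripper's body presses on something with over 40 N, if the wrist force passes 120 N, or if a joint passes its speed limit or range.

## Working session

There is one attempt and no reset: what is moved stays moved. The work goes in short steps, Python scripts to look and compute and a tool call to move; the robot and the scene stay as the last step left them, time stands still between calls to the robot, and variables do not carry over. Pictures are saved under pics/ and viewed, at most 10 in all, crops included, and the job is handed in when it is done.

Besides the shell and the picture viewer there is one more tool, called after ">>>" by a JSON object that holds its "name" and its "arguments", one argument or row to a line. carry_out: Moves the arm, as the interface text tells. Its arguments: {"type":"object","properties":{"rows":{"type":"array"}},"required":["rows"]}

```bash
mkdir -p pics; ls; python3 - <<'E'
from bench import arm
import cv2, numpy as np
s=arm.read_state(); print(s)
for n in("top","side"):
    p,d=arm.get_image(n); cv2.imwrite(f"pics/{n}0.png",p[:,:,::-1]); np.savez(f"{n}0.npz",p=p,d=d)
    c=arm.calibration(n); print(n,c)
E
```

```text
pics
{'clock': 0.0, 'joints': array([-8.84378531e-01,  3.85585050e-01,  6.64423377e-03, -5.02149291e-04,
       -1.19400087e+00, -2.58643787e-01]), 'joint_vel': array([ 0.0004816 ,  0.00045232,  0.00159594, -0.00016223,  0.00113924,
       -0.00059135]), 'joint_efforts': array([-4.87239158e-04, -3.92290485e+01,  1.88401812e+01,  4.18618530e+00,
       -4.72882530e-03,  4.77397194e-06]), 'position': array([ 259.25854014, -568.47711453,  403.61070088]), 'ee_rot': array([-2.12169277e-01,  9.77232313e-01,  1.06134504e-03, -2.80429364e-04]), 'contact_force': array([-0.07375679, -0.07603425, -0.0431689 ]), 'wrist_torque': array([-0.03230503, -0.02135205, -0.01654289]), 'grasp_force': 0.0, 'gripper_width': 85.57534234360419}
top {'mtx': array([[442.36936024,   0.        , 286.06835801],
       [  0.        , 442.36936024, 210.71635035],
       [  0.        ,   0.        ,   1.        ]]), 'cam_to_world': array([[ 1.77236943e-01,  9.64353380e-01, -1.96493320e-01,
         3.66652721e+02],
       [-9.84157944e-01,  1.74578644e-01, -3.09101590e-02,
         9.97605350e+01],
       [ 4.49522122e-03,  1.98858884e-01,  9.80017825e-01,
         1.18569049e+03],
       [ 0.00000000e+00,  0.00000000e+00,  0.00000000e+00,
         1.00000000e+00]])}
side {'mtx': array([[480.51347496,   0.        , 276.77261652],
       [  0.        , 480.51347496, 209.78405502],
       [  0.        ,   0.        ,   1.        ]]), 'cam_to_world': array([[-8.16557557e-01,  2.66226124e-01, -5.12208363e-01,
        -1.26285936e+01],
       [-5.77256683e-01, -3.81055905e-01,  7.22198809e-01,
         1.00414031e+03],
       [-2.91183162e-03,  8.85392596e-01,  4.64834888e-01,
         6.53571341e+02],
       [ 0.00000000e+00,  0.00000000e+00,  0.00000000e+00,
         1.00000000e+00]])}
```

View pics/top0.png

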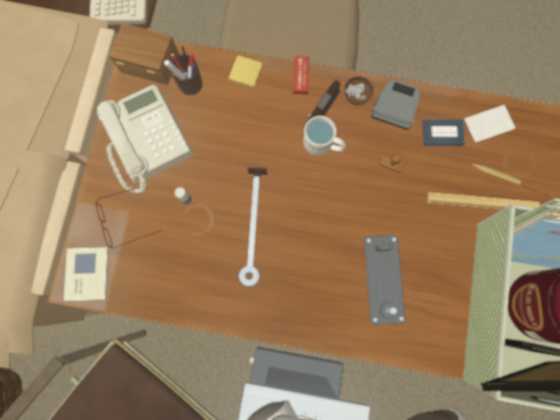

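View pics/side0.png

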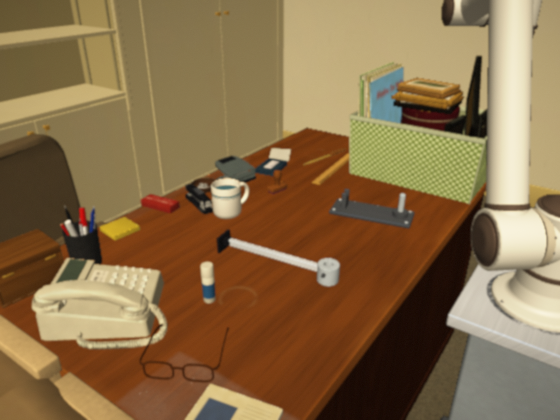

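The top view shows the swing arm with its hub at about (249,276) and its end plate at (257,171). The stand's post is near (391,310) and its fork near (384,243). The mug is at (320,135), the stamp at (392,160) and the glue stick at (182,195). The side view agrees: hub (328,270), post (402,205), fork (346,200).

```bash
cat > h.py <<'E'
import numpy as np, cv2
from bench import arm
def ray(n,uv):
    c=arm.calibration(n); K=c["mtx"]; T=c["cam_to_world"]
    d=np.array([(uv[0]-K[0,2])/K[0,0],-(uv[1]-K[1,2])/K[1,1],-1.]); return T[:3,3],T[:3,:3]@d
def plane(n,uv,z):
    o,d=ray(n,uv); return o+d*(z-o[2])/d[2]
def cloud(n,dep):
    v,u=np.mgrid[:420,:560]; c=arm.calibration(n); K=c["mtx"]; T=c["cam_to_world"]
    P=np.stack([(u-K[0,2])/K[0,0]*dep,-(v-K[1,2])/K[1,1]*dep,-dep],-1); return P@T[:3,:3].T+T[:3,3]
E
python3 - <<'E'
from h import *
f=np.load("top0.npz");p=f["p"];d=f["d"];g=np.load("side0.npz")
a=cv2.resize(p[155:295,225:285],None,fx=4,fy=4,interpolation=cv2.INTER_CUBIC)
b=cv2.resize(p[225:335,355:415],None,fx=5,fy=5,interpolation=cv2.INTER_CUBIC)
out=np.zeros((560,800,3),np.uint8);out[:,:240]=a;out[:550,245:545]=b
s=cv2.resize(g["p"][180:230,325:420],None,fx=2.6,fy=2.6,interpolation=cv2.INTER_CUBIC);out[:130,550:797]=s
cv2.imwrite("pics/crop.png",out[:,:,::-1])
P=cloud("top",d)
h=cv2.cvtColor(p,cv2.COLOR_RGB2HSV)
m=(h[...,1]<70)&(h[...,2]>130); m[:, :225]=0;m[:,285:]=0;m[:155]=0;m[295:]=0
v,u=np.nonzero(m);print(len(v),[c for c in zip(u.min(0,keepdims=1),v.min(0,keepdims=1),u.max(0,keepdims=1),v.max(0,keepdims=1))])
hub=v>=263
print("hub centroid/bbox",u[hub].min(),u[hub].max(),v[hub].min(),v[hub].max())
for w in (180,200,220,240,255): 
    k=v==w; uv=(u[k].mean(),w); print(w,u[k].min(),u[k].max(),plane("top",uv,34).round(1),P[w,int(uv[0])].round(1))
for uv in [(391,310),(384,243),(249,267),(257,171),(320,135),(392,155),(182,190)]: print(uv,P[uv[1],uv[0]].round(1))
for lo,hi,nm,box in [(70,90,"post",(355,415,225,335)),(50,66,"prongs",(355,415,225,262)),(36,50,"hub",(225,285,262,295)),(36,50,"plate",(225,285,155,182))]:
    q=np.zeros_like(m);x0,x1,y0,y1=box;q[y0:y1,x0:x1]=1;k=q&(P[...,2]>lo)&(P[...,2]<hi)&(d>0)
    vv,uu=np.nonzero(k);print(nm,k.sum(),P[k].mean(0).round(1) if k.any() else 0, uu.min(initial=999),uu.max(initial=0),vv.min(initial=999),vv.max(initial=0))
E
```

```text
1007 [(np.int64(237), np.int64(176), np.int64(259), np.int64(286))]
hub centroid/bbox 237 259 263 286
180 253 259 [666.2 230.7  34. ] [665.8 230.6  35.5]
200 251 258 [611.3 224.2  34. ] [610.7 225.3  35.8]
220 250 256 [557.3 217.7  34. ] [557.8 218.   31. ]
240 248 255 [504.4 211.3  34. ] [503.9 212.4  36.3]
255 247 254 [465.3 206.3  34. ] [465.1 207.6  33.9]
(391, 310) [ 390.5 -161.6   79.1]
(384, 243) [ 561.9 -136.1   12.4]
(249, 267) [433.5 203.1  45.7]
(257, 171) [690.5 232.5  37.3]
(320, 135) [805.6  82.6  79.3]
(392, 155) [ 814.1 -127.1    1.5]
(182, 190) [591.6 404.2  92.3]
post 38 [ 391.6 -166.7   79.9] 390 396 307 313
prongs 40 [ 546.8 -132.2   59.5] 378 393 243 249
hub 255 [413.8 199.1  44.7] 238 258 262 285
plate 104 [689.7 232.5  42.1] 248 266 167 181
```

View pics/crop.png

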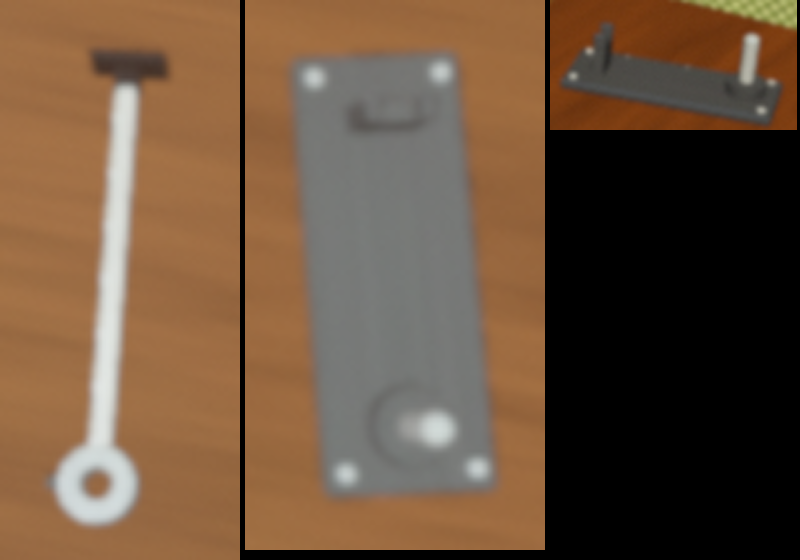

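The crop shows the arm lying with its hub ring centred at about px (249,276) and its bar straight. The stand has four bright screws in its base corners, the post top at about (393,310), and the fork prongs at row 245 or so.

```bash
python3 - <<'E'
from h import *
f=np.load("top0.npz");p=f["p"];g=np.load("side0.npz")["p"]
def blobs(p,box,sat,val,zs,n):
    h=cv2.cvtColor(p,cv2.COLOR_RGB2HSV);x0,x1,y0,y1=box
    m=np.zeros(h.shape[:2],np.uint8);m[y0:y1,x0:x1]=((h[...,1]<sat)&(h[...,2]>val))[y0:y1,x0:x1]
    k,l,st,c=cv2.connectedComponentsWithStats(m)
    for i in range(1,k):
        if st[i,4]>2: print(n,st[i],c[i].round(1),[plane(n,c[i],z)[:2].round(1) for z in zs])
    return m
blobs(p,(355,415,225,335),60,165,(12,80),"top")
blobs(g,(325,425,180,230),120,150,(12,),"side")
m=blobs(p,(225,285,155,295),70,130,(34,),"top")
# hub: outer contour circle below the bar
c=cv2.findContours(m[264:],cv2.RETR_EXTERNAL,cv2.CHAIN_APPROX_NONE)[0]
c=max(c,key=len)+[0,264]; (x,y),r=cv2.minEnclosingCircle(c); print("hub",x,y,r,plane("top",(x,y),44))
k=m.copy();k[262:]=0;v,u=np.nonzero(k)
W=np.array([plane("top",q,34)[:2] for q in zip(u,v)]);L=cv2.fitLine(W.astype(np.float32),cv2.DIST_L2,0,.01,.01).ravel();print("bar yaw",np.arctan2(L[1],L[0])%np.pi,L)
E
```

```text
top [367 239   4   3  10] [368.2 240. ] [array([562.5, -93.5]), array([551.1, -82.3])]
top [392 238   4   3  10] [393.8 239. ] [array([ 577.3, -160.5]), array([ 565.1, -145.5])]
top [389 308   8   6  41] [392.7 310.4] [array([ 391.7, -182. ]), array([ 390.2, -165.6])]
top [400 317   3   4  10] [401.  318.2] [array([ 376.1, -205.6]), array([ 375.5, -187.9])]
top [373 318   4   4  11] [374.8 319.2] [array([ 361.6, -139.3]), array([ 361.9, -125.4])]
side [381 180  44  12 234] [408.9 183.5] [array([ 452.2, -382.9])]
side [399 193   7  19  82] [401.4 201.4] [array([ 422.2, -248.1])]
top [ 237  176   23  111 1007] [251.4 239.7] [array([505.2, 211.7])]
hub 248.51219177246094 274.68292236328125 11.58738899230957 [414.16973962 200.69689272  44.        ]
bar yaw 0.1200784 [9.9279922e-01 1.1979005e-01 5.6065356e+02 2.1817107e+02]
```

```bash
python3 - <<'E'
from h import *
P=cloud("top",np.load("top0.npz")["d"]);d=np.load("top0.npz")["d"]
for y0 in range(-600,300,50):
    k=(d>0)&(P[...,1]>y0)&(P[...,1]<y0+50)&(P[...,2]>120)&(P[...,0]>150)&(P[...,0]<800)
    if k.sum()>5: print(y0,k.sum(),P[k].min(0).round(),P[k].max(0).round())
# moves
from scipy.spatial.transform import Rotation as R
s=arm.read_state();q=R.from_quat(s["ee_rot"]);print(q.as_matrix().round(3))
def go(p,yaw):
    t=q.inv().apply(np.array(p)-s["position"])
    Rt=R.from_matrix(np.array([[-np.cos(yaw),-np.sin(yaw),0],[-np.sin(yaw),np.cos(yaw),0],[0,0,-1]]).T)
    return t.round(1),(t/200).round(3),((q.inv()*Rt).as_rotvec()/np.pi).round(4)
print(go((487.5,209.3,330),.12))
E
```

```text
-550 415 [ 248. -546.  120.] [ 595. -500.  208.]
-500 2481 [ 247. -500.  120.] [ 605. -450.  278.]
-450 1677 [ 247. -450.  121.] [ 672. -400.  368.]
-400 5142 [ 247. -400.  120.] [ 672. -350.  371.]
-350 275 [ 265. -350.  231.] [ 293. -316.  305.]
-150 44 [ 283. -106.  672.] [ 287. -100.  706.]
-100 446 [ 265. -100.  654.] [286. -56. 708.]
0 59 [150.  13. 157.] [177.  50. 361.]
50 106 [150.  50. 127.] [159.  83. 294.]
[[-0.91  -0.415 -0.001]
 [-0.415  0.91   0.002]
 [ 0.     0.002 -1.   ]]
(array([-530.3,  612.9,   74.9]), array([-2.652,  3.065,  0.374]), array([ 0.0006, -0.0001,  0.0979]))
```

```bash
python3 - <<'E'
from h import *
d=np.load("top0.npz")["d"];P=cloud("top",d)
print("x:",list(range(200,700,40)))
for y0 in range(-600,-200,30):
    r=[]
    for x0 in range(200,700,40):
        k=(d>0)&(P[...,1]>y0)&(P[...,1]<y0+30)&(P[...,0]>x0)&(P[...,0]<x0+40)
        r.append(int(P[k][:,2].max()) if k.any() else -999)
    print(y0,r)
c=arm.calibration("top");T=np.linalg.inv(c["cam_to_world"])
for X in [(259,-568,404),(259,-568,231),(0,0,0),(330,-330,300)]:
    a=T@np.r_[X,1];b=c["mtx"]@[a[0]/-a[2],-a[1]/-a[2],1];print(X,b.round())
g=np.load("side0.npz");p=np.load("top0.npz")["p"]
o=np.zeros((600,800,3),np.uint8);o[:,:380]=cv2.resize(p[180:420,408:560],(380,600));o[:420,385:]=cv2.resize(g["p"][0:280,283:560],(415,420));cv2.imwrite("pics/c2.png",o[:,:,::-1])
E
```

```text
x: [200, 240, 280, 320, 360, 400, 440, 480, 520, 560, 600, 640, 680]
-600 [-999, 86, -999, 9, 9, -999, -999, -999, -999, 62, -999, -999, -999]
-570 [-999, 138, 7, 133, 121, -999, -999, -999, -999, 101, -999, -999, -999]
-540 [-999, 183, 11, 179, 173, 2, -999, -999, 163, 156, -999, -999, -999]
-510 [-999, 212, 206, 230, 222, 224, -999, 215, 213, 200, -999, -999, -999]
-480 [-999, 212, 268, 277, 222, 227, 231, 231, 10, 222, 255, -999, -999]
-450 [-999, 212, 323, 287, 224, -999, -999, -999, -999, 220, 306, -999, 8]
-420 [-999, 212, 371, -999, 224, -999, -999, -999, -999, 219, 334, 335, 8]
-390 [-999, 303, 361, 212, 211, 213, 210, 211, 212, 212, 328, 318, 11]
-360 [-999, 304, 316, 6, 7, 6, 6, 7, 6, 5, 6, 6, 10]
-330 [-999, 270, 275, 5, 7, 7, 6, 7, 6, 6, 9, 7, 9]
-300 [-999, 6, 8, 7, 7, 8, 7, 8, 6, 7, 5, 7, 12]
-270 [-999, 7, 8, 7, 6, 6, 8, 6, 6, 6, 7, 8, 11]
-240 [-999, 8, 8, 7, 17, 6, 7, 6, 6, 6, 7, 10, 7]
-210 [-999, 5, 6, 12, 34, 29, 20, 17, 11, 7, 8, 7, 7]
(259, -568, 404) [674. 440.   1.]
(259, -568, 231) [600. 414.   1.]
(0, 0, 0) [297. 458.   1.]
(330, -330, 300) [501. 360.   1.]
```

View pics/c2.png

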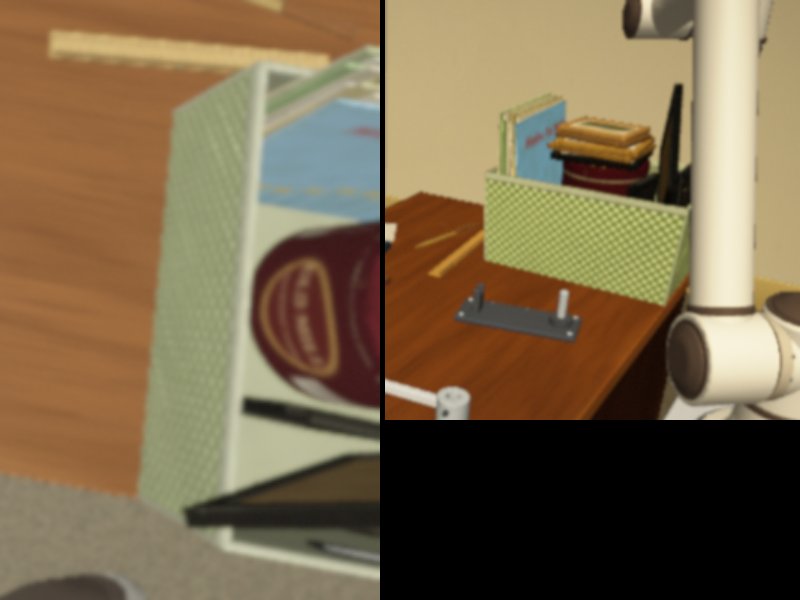

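The basket beside the start pose, with contents up to about 370 mm (black frame near (290,-400)), stands on the direct path, so I rise first and then cross above it.

>>> {"name": "carry_out", "arguments": {
  "rows": [
    [0,0,-0.25,0,0,0,1],
    [0,0,-0.5,0,0,0,1],
    [0,0,-0.75,0,0,0,1],
    [0,0,-1,0,0,0,1],
    [0,0,-1,0,0,0,1]
  ]
}}

```text
clock: 0.72
position: [258.7, -568.2, 609.5]
ee_rot: [-0.212, 0.977, -0.004, 0.001]
contact_force: [0.7, -0.2, -1.2]
gripper_width: 85.0
grasp_force: 0.0
```

>>> {"name": "carry_out", "arguments": {
  "rows": [
    [-0.17,0.2,0,0,0,0,1],
    [-0.34,0.4,0,0,0,0,1],
    [-0.52,0.6,0,0,0,0,1],
    [-0.69,0.8,0,0,0,0,1],
    [-0.86,1,0,0,0,0,1],
    [-0.86,1,0,0,0,0,1]
  ]
}}

```text
clock: 1.48
position: [333.1, -312.8, 604.3]
ee_rot: [-0.215, 0.977, 0.0, 0.0]
contact_force: [1.1, 0.2, 0.5]
gripper_width: 85.1
grasp_force: 0.0
```

>>> {"name": "carry_out", "arguments": {
  "rows": [
    [-0.17,0.2,0,0,0,0,1],
    [-0.34,0.4,0,0,0,0,1],
    [-0.52,0.6,0,0,0,0,1],
    [-0.69,0.8,0,0,0,0,1],
    [-0.86,1,0,0,0,0,1],
    [-0.86,1,0,0,0,0,1]
  ]
}}

```text
clock: 2.22
position: [407.5, -59.9, 603.3]
ee_rot: [-0.214, 0.977, 0.0, -0.001]
contact_force: [-0.1, -1.2, -0.0]
gripper_width: 85.4
grasp_force: 0.0
```

>>> {"name": "carry_out", "arguments": {
  "rows": [
    [-0.17,0.2,0.2,0,0,0,1],
    [-0.34,0.4,0.4,0,0,0,1],
    [-0.52,0.6,0.6,0,0,0,1],
    [-0.69,0.8,0.8,0,0,0.04,1],
    [-0.86,1,1,0,0,0.098,1],
    [-0.86,1,1,0,0,0.098,1],
    [-0.86,1,1,0,0,0.098,1]
  ]
}}

```text
clock: 3.1
position: [480.5, 190.9, 403.5]
ee_rot: [-0.06, 0.998, -0.001, -0.001]
contact_force: [-0.1, -0.7, -0.8]
gripper_width: 85.6
grasp_force: 0.0
```

```bash
cat >> h.py <<'E'
from scipy.spatial.transform import Rotation as R
def go(p,yaw):
    s=arm.read_state();q=R.from_quat(s["ee_rot"])
    t=q.inv().apply(np.array(p)-s["position"])
    Rt=R.from_matrix(np.array([[-np.cos(yaw),-np.sin(yaw),0],[-np.sin(yaw),np.cos(yaw),0],[0,0,-1]]).T)
    return s["clock"],s["position"].round(1),t.round(1),(t/200).round(3),((q.inv()*Rt).as_rotvec()/np.pi).round(4)
E
python3 - <<'E'
from h import *
print(go((487.5,209.3,200),.12))
E
```

```text
(3.1, array([480.5, 190.9, 403.5]), array([ -9.7,  17.8, 203.4]), array([-0.049,  0.089,  1.017]), array([-0.0006, -0.0008,  0.0003]))
```

>>> {"name": "carry_out", "arguments": {
  "rows": [
    [-0.05,0.09,0,0,0,0,1],
    [-0.05,0.09,0.2,0,0,0,1],
    [-0.05,0.09,0.4,0,0,0,1],
    [-0.05,0.09,0.6,0,0,0,1],
    [-0.05,0.09,0.75,0,0,0,0.2],
    [-0.05,0.09,0.75,0,0,0,0],
    [-0.05,0.09,0.75,0,0,0,0]
  ]
}}

```text
clock: 3.98
position: [488.6, 210.7, 256.7]
ee_rot: [-0.06, 0.998, 0.001, 0.002]
contact_force: [-0.1, -0.3, -0.2]
gripper_width: 42.1
grasp_force: 0.0
```

```bash
python3 - <<'E'
from h import *
a=arm.get_image("top")[0];b=arm.get_image("side")[0]
o=np.zeros((560,800,3),np.uint8);o[:,:400]=cv2.resize(a[150:318,190:310],(400,560));o[:400,400:]=cv2.resize(b[160:360,200:400],(400,400))
cv2.imwrite("pics/c3.png",o[:,:,::-1]);print(go((487.5,209.3,181),.12),arm.read_state()["gripper_width"])
E
```

```text
(4.075, array([488.4, 210.7, 256.8]), array([ 1.3, -1.5, 75.8]), array([ 0.007, -0.007,  0.379]), array([0.0007, 0.0012, 0.    ])) 42.95513328431518
```

View pics/c3.png

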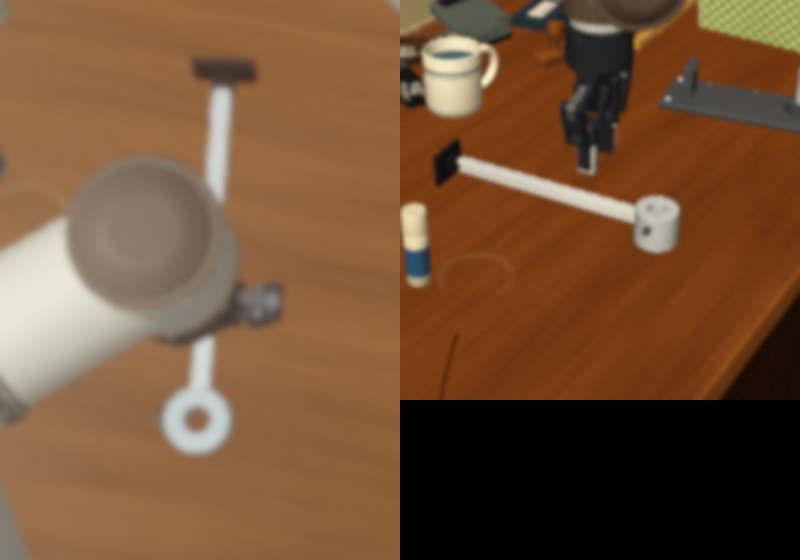

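The left crop shows the gripper over the bar between hub and end plate, with the right finger clear of the bar. The right crop shows the fingers above the bar and the mug and glue stick well clear. Descending and gripping.

>>> {"name": "carry_out", "arguments": {
  "rows": [
    [0.006,-0.007,0.1,0,0.001,0,0],
    [0.006,-0.007,0.2,0,0.001,0,0],
    [0.006,-0.007,0.3,0,0.001,0,0],
    [0.006,-0.007,0.37,0,0.001,0,0],
    [0.006,-0.007,0.37,0,0.001,0,0],
    [0.006,-0.007,0.37,0,0.001,0,0]
  ]
}}

```text
clock: 4.82
position: [487.0, 209.2, 181.6]
ee_rot: [-0.06, 0.998, 0.0, -0.001]
contact_force: [0.6, 0.8, -0.4]
gripper_width: 43.0
grasp_force: 0.0
```

>>> {"name": "carry_out", "arguments": {
  "rows": [
    [0,0,0,0,0,0,-0.4],
    [0,0,0,0,0,0,-0.6],
    [0,0,0,0,0,0,-0.8],
    [0,0,0,0,0,0,-1],
    [0,0,0,0,0,0,-1],
    [0,0,0,0,0,0,-1],
    [0,0,0,0,0,0,-1],
    [0,0,0,0,0,0,-1]
  ]
}}

```text
clock: 5.82
position: [486.8, 208.9, 181.4]
ee_rot: [-0.06, 0.998, -0.0, -0.001]
contact_force: [-1.4, -1.5, 5.7]
gripper_width: 13.0
grasp_force: 59.5
```

>>> {"name": "carry_out", "arguments": {
  "rows": [
    [0,0,-0.03,0,0,0,-1],
    [0,0,-0.08,0,0,0,-1],
    [0,0,-0.14,0,0,0,-1],
    [0,0,-0.2,0,0,0,-1],
    [0,0,-0.25,0,0,0,-1],
    [0,0,-0.25,0,0,0,-1],
    [0,0,-0.25,0,0,0,-1]
  ]
}}

```text
clock: 6.7
position: [486.6, 208.8, 230.5]
ee_rot: [-0.06, 0.998, -0.0, -0.002]
contact_force: [-0.3, 0.1, -4.1]
gripper_width: 13.0
grasp_force: 58.6
```

```bash
python3 - <<'E'
from h import *
b,d=arm.get_image("side");a,da=arm.get_image("top")
o=np.zeros((600,800,3),np.uint8);o[:400]=cv2.resize(b[150:310,180:400],(800,400),interpolation=cv2.INTER_CUBIC)
s=arm.read_state();print({k:s[k] for k in("position","contact_force","wrist_torque","grasp_force","gripper_width")})
# bar/hub heights by depth
for n,p,dd,box in(("side",b,d,(200,370,200,320)),("top",a,da,(225,285,155,300))):
    P=cloud(n,dd);h=cv2.cvtColor(p,cv2.COLOR_RGB2HSV);x0,x1,y0,y1=box
    m=np.zeros(dd.shape,bool);m[y0:y1,x0:x1]=1
    L=(P[...,:2]-[487,209])@[.993,.12];Y=(P[...,:2]-[487,209])@[-.12,.993]
    for l in(-75,-40,60,100,130):
        k=m&(abs(L-l)<10)&(abs(Y)<12)&(P[...,2]>30)&(P[...,2]<140)&(h[...,1]<110)&(h[...,2]>120)
        if k.sum()>5: print(n,l,k.sum(),np.percentile(P[k][:,2],[5,50,95]).round(1),Y[k].mean().round(1))
cv2.imwrite("pics/c4.png",o[:400,:,::-1])
E
```

```text
{'position': array([486.6010838 , 208.75354798, 230.22961223]), 'contact_force': array([ 0.22299704,  0.83531485, -3.00357015]), 'wrist_torque': array([-0.06572352,  0.01136847,  0.01349384]), 'grasp_force': 58.55446815490723, 'gripper_width': 12.813066782462279}
side -75 44 [80.1 89.4 92.8] -6.7
side -40 64 [67.5 78.5 90.5] 6.0
side 60 61 [67.6 78.3 82.5] 6.1
side 100 62 [68.3 79.  82.2] 5.7
side 130 59 [68.9 79.2 81.9] 5.7
top -75 36 [59.3 93.1 97.9] 4.7
top -40 48 [80.6 84.6 88.5] -0.2
top 100 25 [81.7 84.1 86.5] -2.0
top 130 44 [78.1 83.8 86.8] -0.2
```

View pics/c4.png

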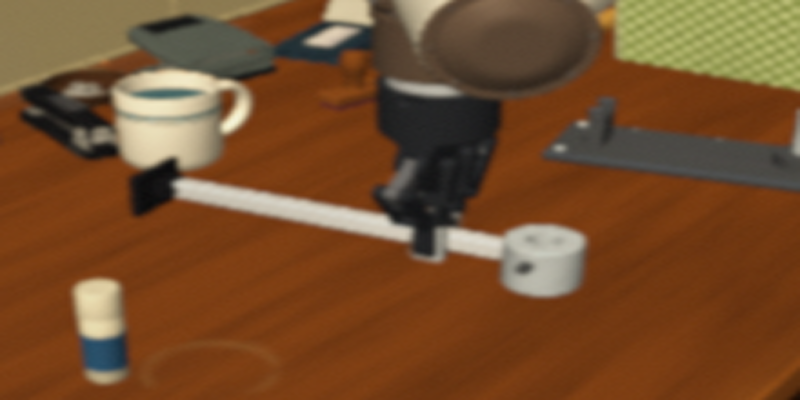

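The side crop shows the arm hanging level, gripped next to the hub and clear of the desk. Depth gives equal bar heights to within 1 mm from -40 to +130 mm, so no regrip is needed. Next I raise it and cross to the stand.

>>> {"name": "carry_out", "arguments": {
  "rows": [
    [0,0,-0.08,0,0,0,-1],
    [0,0,-0.2,0,0,0,-1],
    [0,0,-0.33,0,0,0,-1],
    [0,0,-0.46,0,0,0,-1],
    [0,0,-0.55,0,0,0,-1],
    [0,0,-0.55,0,0,0,-1]
  ]
}}

```text
clock: 7.55
position: [487.3, 209.1, 341.6]
ee_rot: [-0.06, 0.998, 0.001, -0.001]
contact_force: [1.0, 0.7, -3.4]
gripper_width: 12.9
grasp_force: 58.7
```

```bash
python3 - <<'E'
from h import *
print(go((463.5,-150,341),.221))
E
```

```text
(7.55, array([487.3, 209.1, 341.6]), array([ 6.660e+01, -3.536e+02,  1.000e-01]), array([ 3.330e-01, -1.768e+00,  1.000e-03]), array([ 0.0005, -0.0003, -0.0322]))
```

>>> {"name": "carry_out", "arguments": {
  "rows": [
    [0.01,-0.05,0,0,0,0,-1],
    [0.03,-0.15,0,0,0,0,-1],
    [0.05,-0.28,0,0,0,0,-1],
    [0.08,-0.41,0,0,0,0,-1],
    [0.1,-0.54,0,0,0,0,-1],
    [0.13,-0.67,0,0,0,0,-1],
    [0.15,-0.8,0,0,0,0,-1],
    [0.165,-0.88,0,0,0,0,-1],
    [0.165,-0.88,0,0,0,0,-1]
  ]
}}

```text
clock: 8.68
position: [475.0, 28.8, 340.4]
ee_rot: [-0.059, 0.998, -0.0, -0.002]
contact_force: [0.2, -0.0, -4.2]
gripper_width: 13.3
grasp_force: 58.8
```

>>> {"name": "carry_out", "arguments": {
  "rows": [
    [0.01,-0.05,0,0,0,-0.003,-1],
    [0.03,-0.15,0,0,0,-0.007,-1],
    [0.05,-0.28,0,0,0,-0.011,-1],
    [0.08,-0.41,0,0,0,-0.015,-1],
    [0.1,-0.54,0,0,0,-0.02,-1],
    [0.13,-0.67,0,0,0,-0.025,-1],
    [0.15,-0.8,0,0,0,-0.029,-1],
    [0.168,-0.888,0,0,0,-0.032,-1],
    [0.168,-0.888,0,0,0,-0.032,-1],
    [0.168,-0.888,0,0,0,-0.032,-1]
  ]
}}

```text
clock: 9.93
position: [463.4, -149.8, 340.8]
ee_rot: [-0.11, 0.994, 0.0, -0.002]
contact_force: [0.5, -0.2, -3.5]
gripper_width: 13.3
grasp_force: 58.9
```

```bash
python3 - <<'E'
from h import *
a,da=arm.get_image("top");b,db=arm.get_image("side");np.savez("t5.npz",a=a,b=b,da=da,db=db)
o=np.zeros((600,800,3),np.uint8);o[:,:400]=cv2.resize(a[190:340,350:450],(400,600));o[:400,400:]=cv2.resize(b[110:250,290:430],(400,400))
cv2.imwrite("pics/c5.png",o[:,:,::-1]);print(go((463.5,-150,291.3),.221))
E
```

```text
(10.025, array([ 463.4, -149.5,  340.9]), array([-0.1, -0.6, 49.6]), array([-0.001, -0.003,  0.248]), array([ 0.0001, -0.001 ,  0.0002]))
```

View pics/c5.png

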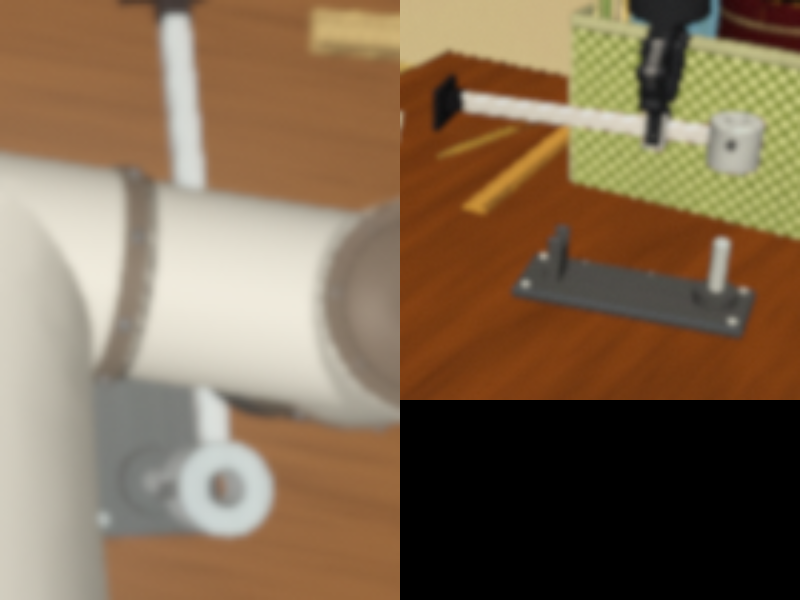

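The top crop shows the hub ring at about px (407,312), and the side crop shows the arm level above the stand, hub near the post and bar over the fork. I'll lower it and then fine-measure.

>>> {"name": "carry_out", "arguments": {
  "rows": [
    [0,-0.003,0.04,0,-0.001,0,-1],
    [0,-0.003,0.1,0,-0.001,0,-1],
    [0,-0.003,0.16,0,-0.001,0,-1],
    [0,-0.003,0.21,0,-0.001,0,-1],
    [0,-0.003,0.245,0,-0.001,0,-1],
    [0,-0.003,0.245,0,-0.001,0,-1],
    [0,-0.003,0.245,0,-0.001,0,-1]
  ]
}}

```text
clock: 10.9
position: [463.5, -150.7, 292.2]
ee_rot: [-0.11, 0.994, 0.0, 0.0]
contact_force: [0.7, 0.1, -4.4]
gripper_width: 12.6
grasp_force: 58.9
```

```bash
python3 - <<'E'
from h import *
a,da=arm.get_image("top");b,db=arm.get_image("side");s=arm.read_state();print(s["position"])
z=s["position"][2]-181.3
h=cv2.cvtColor(a,cv2.COLOR_RGB2HSV);m=((h[...,1]<60)&(h[...,2]>165)).astype(np.uint8)
P=cloud("top",da)
q=m.copy();q[:, :380]=0;q[:,430:]=0;q[:290]=0;q[340:]=0
q&=(P[...,2]>120)
v,u=np.nonzero(q);print("hubbbox",u.min(),u.max(),v.min(),v.max())
hp=((u.min()+u.max())/2,v.max()-(u.max()-u.min())/2);print(hp,"hub top view",plane("top",hp,z+44))
q=m.copy();q[:, :370]=0;q[:,420:]=0;q[:185]=0;q[238:]=0;q&=(P[...,2]>110)
v,u=np.nonzero(q)
W=np.array([plane("top",t,z+34)[:2] for t in zip(u,v)]);L=cv2.fitLine(W.astype(np.float32),cv2.DIST_L2,0,.01,.01).ravel();print("bar",len(u),np.arctan(L[1]/L[0]),L)
# side view: post & hub
for nm,p,box in(("now",b,(380,440,130,230)),):
    h=cv2.cvtColor(p,cv2.COLOR_RGB2HSV);M=((h[...,1]<120)&(h[...,2]>120)).astype(np.uint8);x0,x1,y0,y1=box
    for y in range(148,212,4):
        xs=np.nonzero(M[y,x0:x1])[0]+x0; print(y,xs.min(initial=999),xs.max(initial=0),len(xs),end=" | ")
Ps=cloud("side",db);ax=np.array([.9757,.219]);o=s["position"][:2]
Lx=(Ps[...,:2]-o)@ax;Y=(Ps[...,:2]-o)@[-.219,.9757]
for l in(-40,60,100,150,190):
    k=(abs(Lx-l)<8)&(abs(Y)<14)&(Ps[...,2]>100)&(Ps[...,2]<165)
    print(l,k.sum(),np.percentile(Ps[k][:,2],[5,50,95]).round(1) if k.any() else 0)
o=np.zeros((600,800,3),np.uint8);o[:,:400]=cv2.resize(a[190:340,350:450],(400,600));o[:400,400:]=cv2.resize(b[140:220,350:430],(400,400),interpolation=cv2.INTER_CUBIC)
cv2.imwrite("pics/c6.png",o[:,:,::-1]);np.savez("t6.npz",a=a,b=b)
E
```

```text
[ 463.46665971 -150.71215666  292.38694154]
hubbbox 390 429 290 321
(np.float64(409.5), np.float64(301.5)) hub top view [ 415.21317401 -182.78410111  155.08694154]
bar 277 0.20138958 [ 9.7978956e-01  2.0003103e-01  6.0269574e+02 -1.1710411e+02]
148 388 439 45 | 152 387 439 42 | 156 386 439 46 | 160 387 439 47 | 164 383 439 49 | 168 380 437 56 | 172 380 439 57 | 176 380 439 55 | 180 380 439 56 | 184 395 439 42 | 188 409 439 26 | 192 402 439 14 | 196 399 405 7 | 200 399 404 6 | 204 398 404 7 | 208 398 403 6 | -40 42 [128.4 138.5 150.1]
60 40 [129.2 138.  144.2]
100 38 [129.1 138.6 143.5]
150 36 [129.7 140.4 144.8]
190 34 [129.1 139.8 144.9]
```

View pics/c6.png

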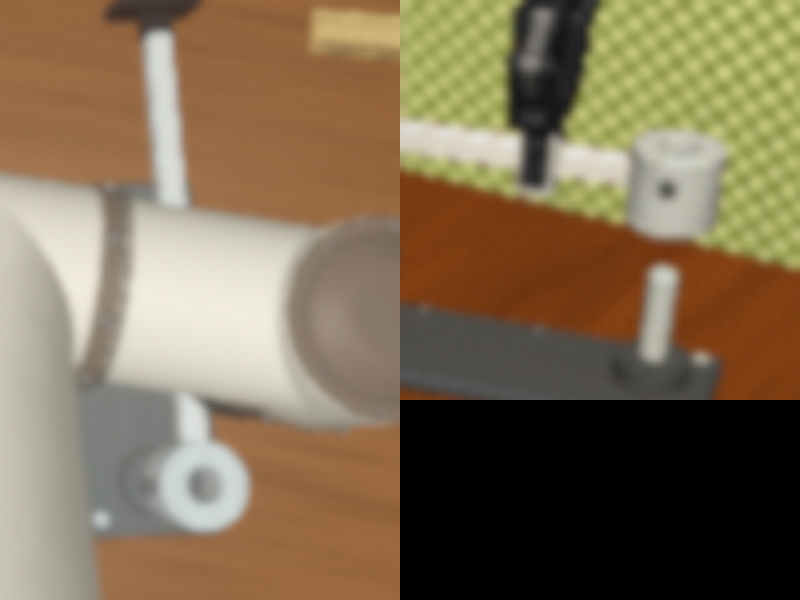

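The top crop shows the hub ring at px ~(401,311). The side crop shows the hub top at ~(405,170) with the bare post top just below it at ~(402,194), a clear gap between them. The hub mask above took in the robot's link, so I redo it tighter and compare hub and post in each view.

```bash
python3 - <<'E'
from h import *
f=np.load("t6.npz");a,b=f["a"],f["b"]
def comp(p,box,sat,val):
    h=cv2.cvtColor(p,cv2.COLOR_RGB2HSV);x0,x1,y0,y1=box;m=((h[...,1]<sat)&(h[...,2]>val))[y0:y1,x0:x1].astype(np.uint8)
    c=max(cv2.findContours(m,cv2.RETR_EXTERNAL,cv2.CHAIN_APPROX_NONE)[0],key=cv2.contourArea)
    return c.reshape(-1,2)+[x0,y0]
c=comp(a,(384,420,301,330),60,150);e=cv2.fitEllipse(c.astype(np.float32));print("hub top ellipse",e)
# hole: darker blob inside the ring
g=cv2.cvtColor(a,cv2.COLOR_RGB2GRAY).astype(float);w=g[304:319,393:409];w=np.clip(195-w,0,None);vv,uu=np.mgrid[304:319,393:409]
k=np.hypot(uu-400.9,vv-311.1)<5.5;w=w*k;hole=((uu*w).sum()/w.sum(),(vv*w).sum()/w.sum());print("hole",hole)
for t in(e[0],(400.9,311.1)): print("top: hub",plane("top",t,155).round(1))
for nm,hp,pp in(("side",(405.1,170),(402.5,194.2)),):
    print("side: hub",plane(nm,hp,155).round(1),"post",plane(nm,pp,80).round(1))
def tri(u1,u2):
    (o1,d1),(o2,d2)=ray("top",u1),ray("side",u2)
    x=np.linalg.lstsq(np.c_[d1,-d2],o2-o1,rcond=None)[0];A,B=o1+d1*x[0],o2+d2*x[1];return ((A+B)/2).round(1),np.linalg.norm(A-B).round(1)
print("tri hub",tri(e[0],(405.1,170)),"tri post",tri((392.7,310.4),(402.5,194.2)))
# bar centre per row, top view (columns near bar)
h=cv2.cvtColor(a,cv2.COLOR_RGB2HSV)
for r in range(200,240,6):
    xs=[u for u in range(378,402) if h[r,u,1]<70 and h[r,u,2]>150];print(r,xs[0],xs[-1],plane("top",(np.mean(xs),r),145).round(1))
E
```

```text
hub top ellipse ((399.96502685546875, 311.122802734375), (21.575563430786133, 24.56236457824707), 105.77567291259766)
hole (np.float64(400.16330145235565), np.float64(310.9351753453773))
top: hub [ 390.  -164.1  155. ]
top: hub [ 390.5 -166.1  155. ]
side: hub [ 389.2 -149.7  155. ] post [ 390.7 -158.5   80. ]
tri hub (array([ 392.2, -164.8,  149. ]), np.float64(4.3)) tri post (array([ 391.7, -165.8,   76.8]), np.float64(2.8))
200 386 393 [ 645.8 -108.5  145. ]
206 386 393 [ 631.1 -110.5  145. ]
212 386 394 [ 616.7 -113.6  145. ]
218 387 394 [ 602.3 -116.7  145. ]
224 387 395 [ 588.1 -119.8  145. ]
230 388 396 [ 574.1 -124.   145. ]
236 389 396 [ 560.  -127.1  145. ]
```

In the top view the hub hole is at about (390.2,-164.7) and the post at about (390.2,-166). The bar yaw is 0.22, matching the stand, and the gap is about 31 mm. A 1.2 mm trim and a settle finishes it.

>>> {"name": "carry_out", "arguments": {
  "rows": [
    [0,-0.003,0,0,0,0,-1],
    [0,-0.006,0,0,0,0,-1],
    [0,-0.006,0,0,0,0,-1],
    [0,-0.006,0,0,0,0,-1],
    [0,-0.006,0,0,0,0,-1],
    [0,-0.006,0,0,0,0,-1],
    [0,-0.006,0,0,0,0,-1],
    [0,-0.006,0,0,0,0,-1]
  ]
}}

```text
clock: 12.0
position: [463.5, -151.8, 291.9]
ee_rot: [-0.11, 0.994, 0.0, -0.0]
contact_force: [0.0, -0.7, -3.4]
gripper_width: 13.1
grasp_force: 58.9
```

```bash
python3 - <<'E'
from bench import arm
s=arm.read_state();print(s["position"],s["ee_rot"],abs(s["joint_vel"]).max(),s["grasp_force"]);print(arm.job_done())
E
```

```text
[ 463.54464042 -151.84046337  291.91547797] [-1.10013798e-01  9.93930046e-01  1.66195436e-04 -2.06243076e-05] 0.0013611823019573472 58.91102135181427
the job is handed in; nothing more can be done
None
```

The job is handed in at 12 s: the arm is held still and level by its balance point, hub hole within about 1–2 mm of the post axis by camera, bar in line over the fork, hub about 3 cm above the post; I saw no contact with the stand or the bystanders.

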